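# Prop the dressing mirror and set out the attar vials

### The job

The dressing mirror has been left lying face down across its wooden vial tray. Without letting it fall, tip the mirror up on its foot edge so that it stands leaning back square against the plain side of the pink drawer unit, then slide the tray, flat on the table and centred, right up against the mirror's foot so that it cannot slip. Then gently set the two round glass attar vials upright in the tray's two pockets, one in each, never tipping them over, and leave the other things on the table where they are.

Things in the scene. Friction and masses are not known exactly. Their poses are not given: they have to be found in the camera images.
- unit: Pink plastic makeup drawer unit, fixed, 220 (x) x 200 (y) x 235 (z) mm. Origin: centre of its underside. Drawers open to its -x. Its plain upright -y side panel (local y = -100 mm) is the wall for the mirror. At that panel's foot a fixed pink flange 15 mm high, 220 mm long sticks out 50 mm (to y = -150 mm) and stops the mirror's foot from sliding closer.
- flange_edge (a point): Point at table height in the middle of the flange's outer face (unit local (0, -150, 0) mm); axes as the unit's.
- mirror: Framed flat mirror, a stiff board 160 (x) x 220 (y) x 12 (z) mm, about 0.35 kg, weighted by a brass rail along its foot. Origin: centre of its glass face; z points out through the wooden back (at z = +12 mm). At the start it lies glass down across the tray's +y top edge, foot edge (+y end) on the table 5 to 25 mm from the flange, sloping up about 14.5 degrees away from the unit.
- mirror_foot (a point): Middle of the glass-side edge of the mirror's foot end (mirror local (0, 110, 0) mm); axes as the mirror's. The mirror is tipped about this edge. Propped with its foot at the flange it leans back about 14 degrees from upright, top of its back on the unit's panel, glass facing away from the unit.
- mirror_head (a point): Middle of the glass-side edge of the mirror's head end (mirror local (0, -110, 0) mm); axes as the mirror's. At the start this end overhangs the tray's -y side by about 33 mm, its underside about 55 mm above the table, so a fingertip can go under it.
- tray: Dark wooden vial tray, a loose block 190 (x) x 65 (y) x 30 (z) mm, about 0.6 kg, with two round flat-floored pockets in its top, 49 mm across and 12 mm deep, centred at local x = -45 and +45 mm, y = 0. Origin: centre of its underside. Its long +y side faces the mirror's foot and the unit.
- tray_edge (a point): Point at the bottom middle of the tray's +y side (tray local (0, 32.5, 0) mm), the side that must come up against the mirror's foot; axes as the tray's.
- tray_hole0 (a point): Centre of the mouth of the pocket at local x = -45 mm, on the tray's top, 12 mm above the pocket's floor.
- tray_hole1 (a point): Centre of the mouth of the pocket at local x = +45 mm, on the tray's top, 12 mm above the pocket's floor.
- vial_amber: Empty attar vial of amber glass, standing on the table, fragile, about 60 g: a round bulb 44 mm across (widest 18 mm up) on a flat base 28 mm across, and above it from 42 to 80 mm up a straight neck with brass stopper, 18 mm across, by which it is picked from above. Origin: centre of its base, z up.
- vial_green: The same vial in green glass. Origin: centre of its base, z up.
- roller: Bystander: brown wooden bangle roller with bangles, 90 x 160 x 91 mm, loose. Origin: centre of its underside.
- compact: Bystander: round aluminium compact mirror, shut, 72 mm across, 14 mm high, loose. Origin: centre of its underside.
- jar: Bystander: cream jar 56 mm across, 50 mm high, loose. Origin: centre of its underside.
- lipstick: Bystander: standing black lipstick tube 23 mm across, 65 mm high, loose. Origin: centre of its underside.
- brush: Bystander: red hairbrush about 190 mm long, 60 mm wide, 28 mm high, lying bristles down, loose. Origin: on the table under the root of its handle.
There are look-alikes about, which are no part of the job. There is more than one size of the tray; the one meant has the size given above.

How it is judged (in metres and radians):
On the way, in this order (a step that is already met when the one before it is completed fails the run):
1. the mirror leans against the side of the drawer unit, let go (angle between mirror's own z axis and vertical between 1.68 and 1.95 rad and height (world z) of mirror_foot below 0.015 m and height (world z) of mirror_head above 0.195 m and contact force between mirror and unit above 0.05 N and angle between the x axis of mirror and the x axis of unit, either way round below 0.14 rad and linear speed of mirror below 0.02 m/s and contact force between the fingers and mirror below 0.05 N), for 0.2 s.
2. the tray is slid up against the mirror's foot (angle between mirror's own z axis and vertical between 1.68 and 1.95 rad and height (world z) of mirror_foot below 0.015 m and height (world z) of mirror_head above 0.195 m and contact force between mirror and unit above 0.05 N and angle between the x axis of mirror and the x axis of unit, either way round below 0.14 rad and y of mirror_foot in the frame of tray_edge between -0.008 and 0.006 m and x of mirror_foot in the frame of tray_edge between -0.03 and 0.03 m and angle between the x axis of tray and the x axis of mirror, either way round below 0.12 rad and height (world z) of tray below 0.005 m), for 0.2 s.
3. a vial stands in each pocket (all of step 2 and ((horizontal distance between vial_amber and tray_hole0 below 0.008 m and z of vial_amber in the frame of tray_hole0 between -0.016 and -0.008 m and angle between each of vial_amber, vial_green's own z axis and vertical below 0.12 rad and linear speed of each of vial_amber, vial_green below 0.02 m/s and horizontal distance between vial_green and tray_hole1 below 0.008 m and z of vial_green in the frame of tray_hole1 between -0.016 and -0.008 m) or (horizontal distance between vial_amber and tray_hole1 below 0.008 m and z of vial_amber in the frame of tray_hole1 between -0.016 and -0.008 m and angle between each of vial_amber, vial_green's own z axis and vertical below 0.12 rad and linear speed of each of vial_amber, vial_green below 0.02 m/s and horizontal distance between vial_green and tray_hole0 below 0.008 m and z of vial_green in the frame of tray_hole0 between -0.016 and -0.008 m))), for 0.2 s.
At the end, for the whole second after the job is handed in: Mirror on its foot edge, leaning back 6 to 21 degrees on the unit, square within 8; tray flat, its side within 6 mm of the mirror's foot, centred within 30 mm, parallel within 7 degrees; a vial upright on the floor of each pocket (within 8 mm of centre); all at rest and let go (all of step 3 and linear speed of each of mirror, tray below 0.02 m/s); the robot touches nothing.
It fails at once if the mirror is dropped or let fall (turning faster than 6 rad/s or moving faster than 1 m/s) (angular speed of mirror above 6 rad/s or linear speed of mirror above 1 m/s).
It fails at once if the tray is lifted more than 20 mm or tipped instead of slid (height (world z) of tray above 0.02 m or angle between tray's own z axis and vertical above 0.2 rad).
It fails at once if a vial is dropped or pressed hard on the tray (over 20 N) (contact force between any of vial_amber, vial_green and tray above 20 N).
It fails at once if a vial is tipped over (more than 45 degrees) (angle between any of vial_amber, vial_green's own z axis and vertical above 0.8 rad).
It fails at once if a bystander is moved more than 30 mm (distance of any of roller, compact, jar, lipstick, brush from where it was at the start of the episode above 0.03 m).
It also fails if it takes over 72 s, if anything falls off the work surface, if the arm or the gripper's body presses on something with over 40 N, if the wrist force passes 120 N, or if a joint passes its speed limit or range.

### The arm

A 6-joint arm with a two-finger parallel gripper is mounted at the origin on the work surface. World frame = base frame: x ahead of the robot, y to its left, z up, the work surface at z = 0. Lengths are in m, angles in degrees, forces in N, time in s.
With the tool pointing down it reaches from about 0.4 to 0.925 m from the base axis. Payload 12.5 kg.
Tool frame: the origin (TCP) lies at the very end of the fingers, on their centre line; the grasp point (between the pads) lies 19 mm behind it; y points along the fingers, x is the direction in which the jaws open and shut, and the axes are right-handed (so a half turn about y gives the same grasp; the last joint's range is limited). The gripper opens to 95 mm and grips with 3 to 60 N. Pads are 20 mm wide; open, the fingers measure 119 mm over their backs; the gripper's body (75 mm by 180 mm) begins 59 mm behind the grasp point.
Start: joints at [-73.43, 28.126, 89.318, -0, 62.55, -6.05], TCP at [0.24, -0.577, 0.215] pointing down, gripper open.
Joint ranges: [-177.58, 177.58], [-47.91, 125.51], [2.72, 160], [-65.01, 245.01], [3.68, 167.84], [-153.87, 153.87]. Speed limits (degrees/s): [127.2, 127.2, 159.86, 180, 180, 180].

### API

Orientations are given as a 3x3 rotation matrix whose columns are the frame's x, y, z axes.
In Python, from cell import arm gives the robot as it stands.
- The arm moves only by the tool arm_command, never from a script. Its argument "rows" is a list that holds one entry, the list of rows, each a list of 6 numbers: the shift along the tool's x, y, z in cm, then the turn, a rotation vector about the tool's x, y, z in rad. In form: [[[x, y, z, rx, ry, rz], ...]]. A call has 1 to 12 rows; each row is the pose to reach, as a shift and turn from the pose measured when the call began, along the tool's axes at that moment; what a row does not reach only later rows make up. A row lasts 1/10 s, in which the tool goes at most 50 mm and 8.59 degrees, less where a joint would pass 70% of its speed; a pose out of reach is approached as far as the arm can. A call with a gripper value outside its range is refused whole. "jaw" is the closure, from 0 (fully open) to 1 (shut), set as the call begins (left out, the last holds). The fingers move at their own pace and stop on an object; "grip_force" is the grip in N (left out, the last holds). Time passes only in rows, so rows that repeat a pose let the fingers close. It gives the time, the measured TCP pose, the force and the opening at its end, in the units of the state.
- arm.read_state(): the state, without advancing time (a new reading comes with each control period).
- arm.camera(name): name is "scene" or "top" or "wrist"; returns a dict with "frame" (420x560x3 uint8, blue, green, red), "vfov" (degrees; the focal length in pixels is half the picture's height over the tangent of half this angle, whatever the lens; pixels are square), "cx", "cy" (the principal point, pixels), "k1" (the pictures are not rectified: a ray, as slopes to the right and down, at radius r is drawn at 1 + k1 r^2 times it, then the intrinsics apply), "rvec" (rotation vector, rad) and "tvec" (3), from world to camera coordinates, as OpenCV has them; the wrist camera has in their place "mount" (4x4, takes a point from camera to tool coordinates, whose origin is the TCP and whose axes are the tool frame's). Camera axes: x right, y down, z forward; pixel columns grow to the right and rows downward; lengths in m; the calibration is good to about 2 mm. A picture is of the moment at which its call begins: read the wrist's pose just before it. There is no depth.
- arm.sign_off(): hands the job in, once; it reports no verdict.
The state is a dict: "time_s": time; "joint_pos": joint angles; "joint_velocities": joint speeds; "tau": joint torques, N m; "tool_pos": TCP position; "tcp_rot": TCP orientation; "force": force on the tool from outside, world axes, zero at the start; "torque": the same for the moment, N m; "grip_width": opening from 0.0 (shut) to 1.0 (fully open).
Only numpy, scipy, OpenCV 4.12 (cv2) and the standard library are available. Lean on these libraries where they do the work, as an engineer would, in place of code of your own. Each camera call takes 0.05 s, during which the arm holds its last target. There are 200 camera calls.

## Working session

There is one attempt and no reset: what is moved stays moved. The work goes in short steps, Python scripts to look and compute and a tool call to move; the robot and the scene stay as the last step left them, time stands still between calls to the robot, and variables do not carry over. Pictures are saved under pics/ and viewed, on a budget of 10 in all, crops included, one or two more only if the job needs it, and the job is handed in when it is done.

Besides the shell and the picture viewer there is one more tool, called after "Request:" by a JSON object that holds its "op" and its "data", one argument or row to a line. arm_command: Moves the arm, as the interface text tells. Its arguments: {"type":"object","properties":{"rows":{"type":"array"},"jaw":{"type":"number"},"grip_force":{"type":"number"}},"required":["rows"]}

```bash
mkdir -p pics; ls; python3 - <<'E'
from cell import arm
import cv2,pickle
s=arm.read_state(); print(s)
d={}
for n in("scene","top"):
    c=arm.camera(n); d[n]=c; cv2.imwrite(f"pics/{n}0.png",c["frame"]); print(n,{k:v for k,v in c.items() if k!="frame"})
pickle.dump(d,open("c0.pkl","wb"))
E
```

```text
pics
{'time_s': 0.0, 'joint_pos': array([-7.34294698e+01,  2.81652052e+01,  8.93504381e+01, -1.46758264e-03,
        6.25514206e+01, -6.05030689e+00]), 'joint_velocities': array([-0.01537025, -0.01820413, -0.21063705,  0.03558227,  0.09214992,
       -0.02704255]), 'tau': array([ 2.47409749e-03, -6.12635851e+01, -2.58178121e+01,  6.93100621e-02,
        4.82236978e-02, -6.92578283e-05]), 'tool_pos': array([ 0.24033723, -0.57666444,  0.21404841]), 'tcp_rot': array([[ 3.84641750e-01, -3.55603808e-04,  9.23065869e-01],
       [-9.23065200e-01,  1.11539214e-03,  3.84641901e-01],
       [-1.16636054e-03, -9.99999315e-01,  1.00780885e-04]]), 'force': array([-0.12275073, -0.241457  , -1.01886392]), 'torque': array([ 0.00190709,  0.02645465, -0.00011366]), 'grip_width': 1.0007359924601296}
scene {'vfov': 46.07047656080761, 'cx': 282.2170562165435, 'cy': 217.24259455886812, 'k1': -0.10016727634073236, 'rvec': array([ 1.08397022,  2.30744842, -1.06470568]), 'tvec': array([ 0.36005348, -0.20534912,  1.40867248])}
top {'vfov': 57.91561951495345, 'cx': 278.7682701429608, 'cy': 206.78585288230556, 'k1': -0.03334437857902153, 'rvec': array([ 2.1478728 , -2.17505175,  0.11155165]), 'tvec': array([-0.04513533,  0.52447242,  0.8812472 ])}
```

View pics/scene0.png

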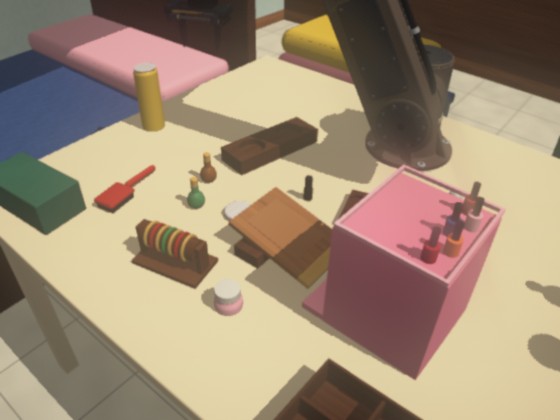

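View pics/top0.png

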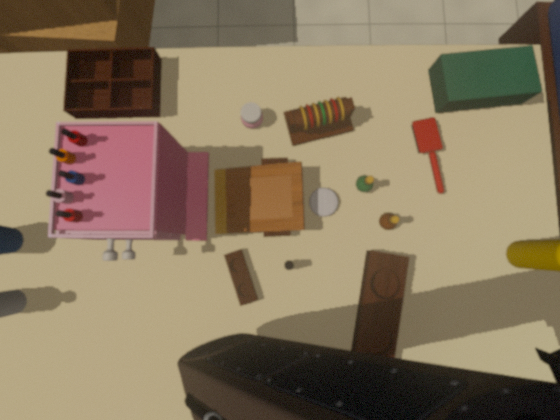

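The scene view shows the mirror (brown back) lying across the dark tray, in front of the pink unit. In the top view:
- mirror: columns 215–303, rows 163–233
- flange edge: column 208
- compact: (323,201), close to the mirror's head
- green vial: (365,184)
- amber vial: (390,221)
- lipstick: (289,265)

Up in the top image is +x and left is +y.

```bash
cat > h.py <<'E'
import numpy as np,cv2,pickle
from cell import arm
from scipy.spatial.transform import Rotation as R
def K(c):
    f=c["frame"].shape[0]/2/np.tan(np.radians(c["vfov"]/2))
    return np.array([[f,0,c["cx"]],[0,f,c["cy"]],[0,0,1]]),np.array([c["k1"],0,0,0.])
def ext(c,st=None):
    "camera to world: Rcw, origin"
    if "mount" in c:
        T=np.eye(4);T[:3,:3]=st["tcp_rot"];T[:3,3]=st["tool_pos"];T=T@np.array(c["mount"]);return T[:3,:3],T[:3,3]
    r=cv2.Rodrigues(c["rvec"])[0]; return r.T,-r.T@np.ravel(c["tvec"])
def ray(c,uv,st=None):
    k,d=K(c);p=cv2.undistortPoints(np.array(uv,float).reshape(-1,1,2),k,d)[:,0]
    Q,o=ext(c,st);v=np.c_[p,np.ones(len(p))]@Q.T;return o,v/np.linalg.norm(v,axis=1)[:,None]
def plane(c,uv,z,st=None):
    o,v=ray(c,uv,st);return o+v*((z-o[2])/v[:,2])[:,None]
def proj(c,P,st=None):
    k,d=K(c);Q,o=ext(c,st);return cv2.projectPoints((np.array(P,float).reshape(-1,3)-o)@Q,np.zeros(3),np.zeros(3),k,d)[0][:,0]
def tri(rs):
    A=0;b=0
    for o,v in rs:
        M=np.eye(3)-np.outer(v,v);A=A+M;b=b+M@o
    return np.linalg.solve(A,b)
E
python3 - <<'E'
from h import *
np.set_printoptions(precision=4,suppress=True)
d=pickle.load(open("c0.pkl","rb"));t=d["top"];s=d["scene"]
print("cam",ext(t)[1],ext(s)[1])
for n,uv,z in [("flange top corner",(209,153),.015),("flange bot corner",(210,238),.015),("unit top R",(157,124),.235),("unit top BR",(153,236),.235),("foot up",(217,168),.012),("foot dn",(215,233),.012),("head up",(303,162),.067),("head dn",(303,232),.067),
 ("compact",(323,202),.014),("lip",(289,265),.065),("jar",(251,113),.05),("tray up-left",(262,160),.03),("tray up-right",(288,158),.03),("tray dn R",(290,235),.03),("green",(370,180),.08),("amber",(396,218),.08),("roller",(287,143),0),("2nd tray",(380,252),.03)]:
    print(n,plane(t,[uv],z)[0])
# two views: stopper tops
for n,a,b in [("green",(370,180),(194,180)),("amber",(396,218),(207,155)),("lip",(289,265),(309,178))]:
    print(n,tri([tuple(x.squeeze() for x in ray(t,[a])),tuple(x.squeeze() for x in ray(s,[b]))]))
import cv2
big=cv2.resize(t["frame"][95:285,170:420],None,fx=3.2,fy=3.1,interpolation=cv2.INTER_CUBIC);cv2.imwrite("pics/crop0.png",big)
E
```

```text
cam [ 0.4239 -0.0574  0.9331] [1.1741 0.4769 0.7417]
flange top corner [0.6619 0.1198 0.015 ]
flange bot corner [0.4516 0.1156 0.015 ]
unit top R [0.6633 0.1778 0.235 ]
unit top BR [0.4498 0.1799 0.235 ]
foot up [0.6243 0.1001 0.012 ]
foot dn [0.4637 0.1041 0.012 ]
head up [ 0.6237 -0.1096  0.067 ]
head dn [ 0.4611 -0.1065  0.067 ]
compact [ 0.5358 -0.1597  0.014 ]
lip [ 0.3869 -0.0735  0.065 ]
jar [0.7501 0.0124 0.05  ]
tray up-left [ 0.6386 -0.0124  0.03  ]
tray up-right [ 0.6427 -0.0756  0.03  ]
tray dn R [ 0.456  -0.0776  0.03  ]
green [ 0.5769 -0.2608  0.08  ]
amber [ 0.4893 -0.3162  0.08  ]
roller [ 0.6886 -0.0743  0.    ]
2nd tray [ 0.413  -0.2898  0.03  ]
green [ 0.5773 -0.2613  0.072 ]
amber [ 0.4872 -0.3144  0.0748]
lip [ 0.3856 -0.0719  0.0611]
```

View pics/crop0.png

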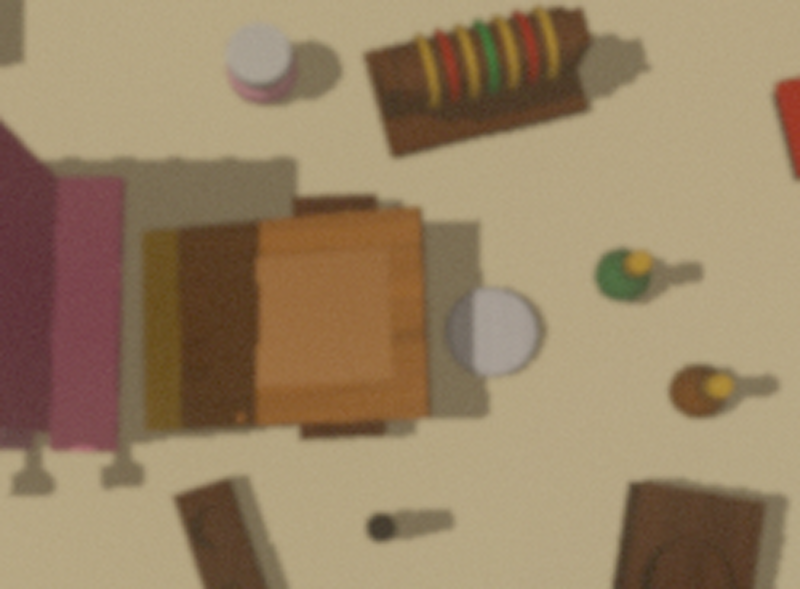

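The crop shows the flange edge near column 122, the mirror's foot near 147 and its head near 425. The compact at (495,332) sits just past the head. Next I'll bring the tool behind the head, pitched 45° with its x axis along world X.

```bash
cat >> h.py <<'E'
np.set_printoptions(precision=4,suppress=True)
def tgt(p):  # pitch p deg below horizontal toward +y, tool x = world x
    s,c=np.sin(np.radians(p)),np.cos(np.radians(p)); return np.array([[1,0,0],[0,c,s],[0,-s,c]],float)
def row(pos,Rt,st=None):
    st=st or arm.read_state();Q=st["tcp_rot"]
    return np.round(np.r_[Q.T@(np.array(pos)-st["tool_pos"])*100,R.from_matrix(Q.T@Rt).as_rotvec()],3).tolist()
E
python3 -c "
from h import *
print(row([.543,-.24,.25],tgt(45)))"
```

```text
[-19.445, -3.565, 40.89, 0.69, -1.112, 0.46]
```

Request:
{"op": "arm_command", "data": {
  "rows": [
    [[-19.445,-3.565,40.89,0.69,-1.112,0.46],[-19.445,-3.565,40.89,0.69,-1.112,0.46],[-19.445,-3.565,40.89,0.69,-1.112,0.46],[-19.445,-3.565,40.89,0.69,-1.112,0.46],[-19.445,-3.565,40.89,0.69,-1.112,0.46],[-19.445,-3.565,40.89,0.69,-1.112,0.46],[-19.445,-3.565,40.89,0.69,-1.112,0.46],[-19.445,-3.565,40.89,0.69,-1.112,0.46],[-19.445,-3.565,40.89,0.69,-1.112,0.46],[-19.445,-3.565,40.89,0.69,-1.112,0.46],[-19.445,-3.565,40.89,0.69,-1.112,0.46],[-19.445,-3.565,40.89,0.69,-1.112,0.46]]
  ]
}}

```text
time_s: 1.3
tool_pos: [0.5425, -0.2406, 0.2497]
tcp_rot: [[1.0, 0.0, 0.003], [-0.002, 0.706, 0.708], [-0.002, -0.708, 0.706]]
force: [-0.1, -1.4, 0.0]
grip_width: 0.997
```

```bash
python3 - <<'E'
from h import *
s=arm.read_state();print(s["joint_pos"])
d={"st":s}
for n in("wrist","top","scene"): d[n]=arm.camera(n)
pickle.dump(d,open("c1.pkl","wb"))
print(d["wrist"]["mount"],d["wrist"]["vfov"])
im=np.hstack([cv2.resize(d[n]["frame"],(400,300)) for n in("wrist","top")])
im2=np.hstack([cv2.resize(d["scene"]["frame"],(400,300)),np.zeros((300,400,3),np.uint8)])
cv2.imwrite("pics/p1.png",np.vstack([im,im2]))
E
```

```text
[-44.028   36.1626  81.3911  30.7403  96.1861 -49.9723]
[[ 1.      0.0002  0.001   0.0008]
 [-0.001  -0.2622  0.965  -0.1708]
 [ 0.0005 -0.965  -0.2622  0.0746]
 [ 0.      0.      0.      1.    ]] 69.68060317175527
```

View pics/p1.png

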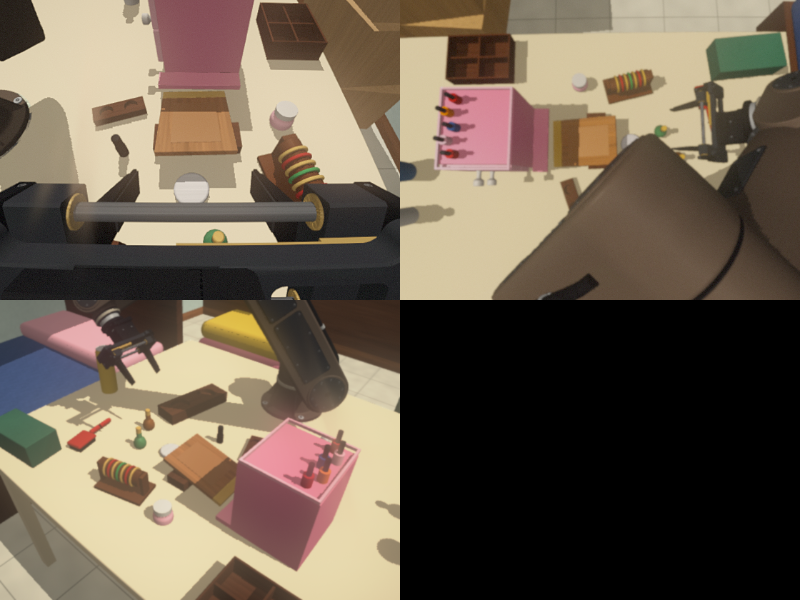

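The 180 mm of the body lies along the jaw direction, so a 45° approach clears both vials. I'll insert both open fingertips under the head, along the finger axis.

```bash
python3 -c "
from h import *
for y,z in [(-.232,.158),(-.192,.118),(-.152,.078),(-.122,.048),(-.092,.018)]: print(row([.543,y,z],tgt(45)))"
```

```text
[0.071, 7.17, -5.886, 0.001, -0.002, 0.002]
[0.062, 12.827, -5.88, 0.001, -0.002, 0.002]
[0.053, 18.484, -5.874, 0.001, -0.002, 0.002]
[0.046, 22.727, -5.87, 0.001, -0.002, 0.002]
[0.039, 26.969, -5.865, 0.001, -0.002, 0.002]
```

Request:
{"op": "arm_command", "data": {
  "rows": [
    [[0.05,7.17,-5.88,0,-0.002,0.002],[0.05,7.17,-5.88,0,-0.002,0.002],[0.05,7.17,-5.88,0,-0.002,0.002],[0.05,10,-5.88,0,-0.002,0.002],[0.05,13,-5.88,0,-0.002,0.002],[0.05,16,-5.88,0,-0.002,0.002],[0.05,19,-5.87,0,-0.002,0.002],[0.05,22,-5.87,0,-0.002,0.002],[0.05,24,-5.87,0,-0.002,0.002],[0.05,26,-5.87,0,-0.002,0.002],[0.05,27,-5.87,0,-0.002,0.002],[0.05,27,-5.87,0,-0.002,0.002]]
  ]
}}

```text
time_s: 2.65
tool_pos: [0.5435, -0.0919, 0.0186]
tcp_rot: [[1.0, -0.0, -0.0], [0.0, 0.706, 0.708], [0.0, -0.708, 0.706]]
force: [-1.0, -0.0, 0.1]
grip_width: 1.001
```

```bash
cat > lift.py <<'E'
from h import *
import sys
F=float(sys.argv[1]);th=[float(a) for a in sys.argv[2:]]
a=np.array([.707,-.707]);n=np.array([.707,.707]);L=.22;d=.022
for t in th:
    r=np.radians(t);u=np.array([np.cos(r),-np.sin(r)]);E=np.array([F,0])-L*u
    p=E-.010*n+a*d if t<45 else E+u*d-.010*n
    print(t,p,[round(v,2) for v in row([.5435,p[0],p[1]],tgt(45))[:3]])
E
python3 lift.py .107 14.5 17 20 24 28 32 36 40 44 48
```

```text
14.5 [-0.0975  0.0325] [-0.0, -1.38, 0.58]
17.0 [-0.0949  0.0417] [-0.0, -1.85, 1.42]
20.0 [-0.0912  0.0526] [-0.0, -2.37, 2.45]
24.0 [-0.0855  0.0669] [-0.0, -2.97, 3.86]
28.0 [-0.0788  0.0807] [-0.0, -3.47, 5.32]
32.0 [-0.0711  0.094 ] [-0.0, -3.87, 6.8]
36.0 [-0.0625  0.1067] [-0.0, -4.16, 8.31]
40.0 [-0.053   0.1188] [-0.0, -4.35, 9.83]
44.0 [-0.0428  0.1302] [-0.0, -4.43, 11.36]
48.0 [-0.0326  0.1401] [-0.0, -4.41, 12.78]
```

Request:
{"op": "arm_command", "data": {
  "rows": [
    [[0,-0.7,0.3,0,0,0],[0,-1.38,0.58,0,0,0],[0,-1.85,1.42,0,0,0],[0,-2.37,2.45,0,0,0],[0,-2.97,3.86,0,0,0],[0,-3.47,5.32,0,0,0],[0,-3.87,6.8,0,0,0],[0,-3.87,6.8,0,0,0]]
  ]
}}

```text
time_s: 3.45
tool_pos: [0.5438, -0.0701, 0.096]
tcp_rot: [[1.0, 0.001, -0.003], [0.001, 0.706, 0.709], [0.002, -0.709, 0.706]]
force: [-0.5, -1.9, -0.2]
grip_width: 0.999
```

```bash
python3 - <<'E'
from h import *
s=arm.read_state();print(s["tool_pos"],s["force"])
c=arm.camera("scene");w=arm.camera("wrist")
cv2.imwrite("pics/p2.png",np.hstack([cv2.resize(c["frame"],(400,300)),cv2.resize(w["frame"],(400,300))]))
E
python3 lift.py .107 36 40 44 48 52 56 60 64 68 72 76 80 84 
```

```text
[ 0.5438 -0.0701  0.096 ] [-0.5026 -1.8825 -0.198 ]
36.0 [-0.0625  0.1067] [-0.01, -0.28, 1.47]
40.0 [-0.053   0.1188] [-0.0, -0.47, 2.99]
44.0 [-0.0428  0.1302] [-0.0, -0.56, 4.52]
48.0 [-0.0326  0.1401] [0.0, -0.54, 5.94]
52.0 [-0.022  0.149] [0.0, -0.42, 7.32]
56.0 [-0.0108  0.1571] [0.0, -0.2, 8.69]
60.0 [0.0009 0.1644] [0.01, 0.1, 10.03]
64.0 [0.0131 0.1709] [0.01, 0.51, 11.35]
68.0 [0.0258 0.1765] [0.01, 1.0, 12.64]
72.0 [0.0387 0.1812] [0.01, 1.58, 13.9]
76.0 [0.052 0.185] [0.01, 2.25, 15.11]
80.0 [0.0655 0.1879] [0.01, 3.0, 16.27]
84.0 [0.0792 0.1898] [0.01, 3.83, 17.37]
```

View pics/p2.png

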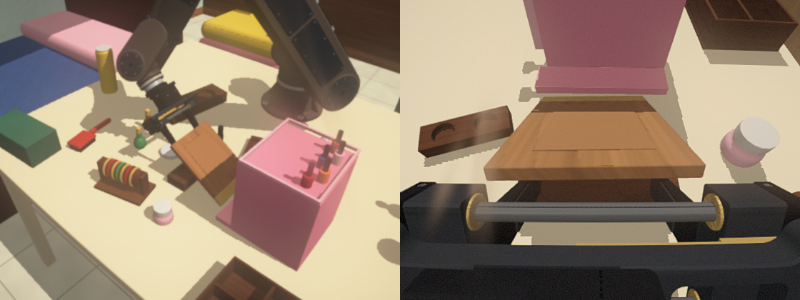

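The mirror is resting squarely on both fingertips at about 32°, so I'll carry on.

Request:
{"op": "arm_command", "data": {
  "rows": [
    [[0,-0.28,1.47,0,0,0],[0,-0.47,2.99,0,0,0],[0,-0.56,4.52,0,0,0],[0,-0.54,5.94,0,0,0],[0,-0.42,7.32,0,0,0],[0,-0.2,8.69,0,0,0],[0,0.1,10.03,0,0,0],[0,0.51,11.35,0,0,0],[0,1.0,12.64,0,0,0],[0,1.58,13.9,0,0,0],[0,2.0,14.6,0,0,0],[0,2.0,14.6,0,0,0]]
  ]
}}

```text
time_s: 4.75
tool_pos: [0.5432, 0.0477, 0.1835]
tcp_rot: [[1.0, -0.001, -0.002], [0.002, 0.706, 0.708], [0.001, -0.708, 0.706]]
force: [0.3, -0.4, -0.3]
grip_width: 0.997
```

```bash
python3 - <<'E'
from h import *
s=arm.read_state();print(s["tool_pos"],s["force"])
c=arm.camera("scene");w=arm.camera("top")
cv2.imwrite("pics/p3.png",np.hstack([cv2.resize(c["frame"],(400,300)),cv2.resize(w["frame"],(400,300))]))
E
python3 lift.py .107 76 78 80 82 84 86 88 90 92 94 96 98 100 
```

```text
[0.5432 0.0477 0.1835] [ 0.2554 -0.3877 -0.2576]
76.0 [0.052 0.185] [0.01, 0.24, 0.51]
78.0 [0.0588 0.1866] [0.01, 0.6, 1.1]
80.0 [0.0655 0.1879] [0.01, 0.99, 1.67]
82.0 [0.0724 0.189 ] [0.02, 1.39, 2.23]
84.0 [0.0792 0.1898] [0.02, 1.82, 2.78]
86.0 [0.0861 0.1904] [0.02, 2.26, 3.31]
88.0 [0.093  0.1908] [0.02, 2.72, 3.82]
90.0 [0.0999 0.1909] [0.02, 3.2, 4.32]
92.0 [0.1068 0.1908] [0.02, 3.7, 4.8]
94.0 [0.1137 0.1904] [0.02, 4.21, 5.27]
96.0 [0.1206 0.1898] [0.02, 4.74, 5.71]
98.0 [0.1275 0.189 ] [0.02, 5.28, 6.14]
100.0 [0.1343 0.1879] [0.02, 5.84, 6.54]
```

View pics/p3.png

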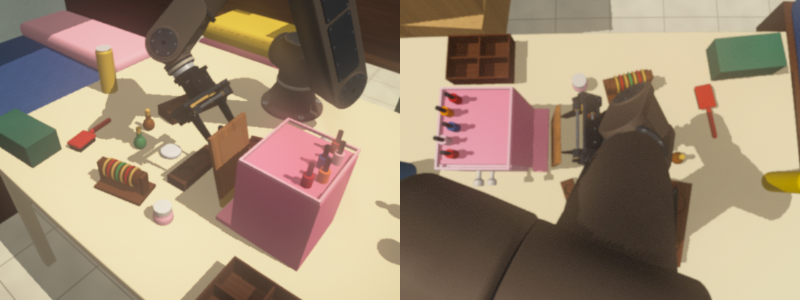

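Request:
{"op": "arm_command", "data": {
  "rows": [
    [[0,0.42,0.8,0,0,0],[0,0.8,1.4,0,0,0],[0,1.2,1.95,0,0,0],[0,1.6,2.5,0,0,0],[0,2.04,3.05,0,0,0],[0,2.5,3.55,0,0,0],[0,2.95,4.05,0,0,0],[0,3.2,4.32,0,0,0],[0,3.45,4.55,0,0,0],[0,3.7,4.8,0,0,0],[0,3.95,5.05,0,0,0],[0,4.21,5.27,0,0,0]]
  ]
}}

```text
time_s: 6.05
tool_pos: [0.5433, 0.1139, 0.1905]
tcp_rot: [[1.0, -0.0, -0.001], [0.001, 0.706, 0.708], [0.001, -0.708, 0.706]]
force: [-0.9, -1.0, -0.2]
grip_width: 1.004
```

Request:
{"op": "arm_command", "data": {
  "rows": [
    [[0,0.26,0.22,0,0,0],[0,0.53,0.44,0,0,0],[0,0.8,0.65,0,0,0],[0,1.07,0.87,0,0,0],[0,1.35,1.05,0,0,0],[0,1.62,1.25,0,0,0],[0,1.62,1.25,0,0,0]]
  ]
}}

```text
time_s: 6.75
tool_pos: [0.5432, 0.1346, 0.1878]
tcp_rot: [[1.0, -0.001, -0.001], [0.001, 0.706, 0.708], [0.001, -0.708, 0.706]]
force: [0.5, 0.0, 0.2]
grip_width: 0.999
```

```bash
python3 - <<'E'
from h import *
s=arm.read_state();print(s["tool_pos"],s["force"])
c=arm.camera("scene");w=arm.camera("top")
cv2.imwrite("pics/p4.png",np.hstack([cv2.resize(c["frame"][80:320,120:440],(400,300)),cv2.resize(w["frame"][60:270,30:310],(400,300))]))
E
```

```text
[0.5432 0.1346 0.1878] [0.512  0.0217 0.2257]
```

View pics/p4.png

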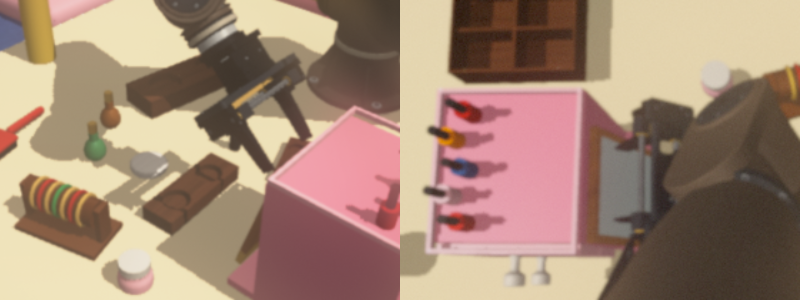

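The mirror is leaning on the panel with its glass facing up and out, and the tray now lies clear. I'll retreat and go vertical behind the tray.

```bash
python3 -c "
from h import *
print(row([.543,.06,.20],tgt(45)));print(row([.547,-.10,.2],tgt(90)))"
```

```text
[-0.037, -6.106, -4.399, 0.002, 0.001, -0.0]
[0.344, -17.401, -15.733, -0.784, 0.001, 0.0]
```

Request:
{"op": "arm_command", "data": {
  "rows": [
    [[0,-3,-2.2,0,0,0],[0,-6.1,-4.4,0,0,0],[0.34,-17.4,-15.73,-0.784,0,0],[0.34,-17.4,-15.73,-0.784,0,0],[0.34,-17.4,-15.73,-0.784,0,0],[0.34,-17.4,-15.73,-0.784,0,0],[0.34,-17.4,-15.73,-0.784,0,0],[0.34,-17.4,-15.73,-0.784,0,0],[0.34,-17.4,-15.73,-0.784,0,0]]
  ]
}}

```text
time_s: 7.75
tool_pos: [0.5469, -0.099, 0.2004]
tcp_rot: [[1.0, 0.001, -0.003], [0.003, -0.001, 1.0], [0.001, -1.0, -0.001]]
force: [-0.2, -1.1, -0.4]
grip_width: 0.999
```

```bash
python3 - <<'E'
from h import *
s=arm.read_state();print(s["tool_pos"],s["joint_pos"])
c=arm.camera("wrist");pickle.dump((s,c),open("w5.pkl","wb"))
cv2.imwrite("pics/p5.png",c["frame"])
E
```

```text
[ 0.5469 -0.099   0.2004] [-17.0594  23.3825 100.1727  -0.0278  56.3724 -17.2048]
```

View pics/p5.png

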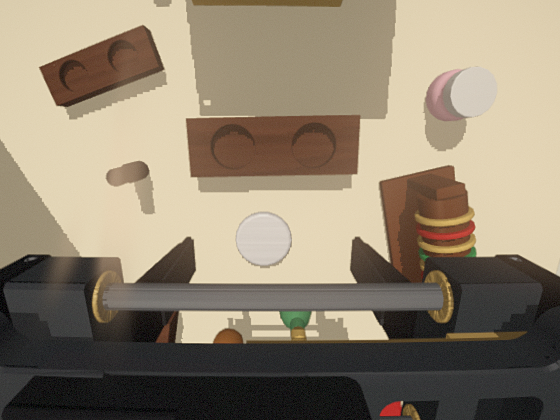

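The wrist view shows the tray at columns 188–360 and rows 115–177, with pockets near (233,147) and (314,145). The compact is at (264,239), below the tray.

```bash
python3 - <<'E'
from h import *
s,c=pickle.load(open("w5.pkl","rb"))
print("tray",plane(c,[(188,119),(360,115),(191,177),(357,174),(233,147),(314,145)],.03,s))
print("mirror foot bottom-ish",plane(c,[(195,4),(340,5)],.003,s))
print("compact",plane(c,[(264,239)],.014,s))
E
```

```text
tray [[ 0.456  -0.0144  0.03  ]
 [ 0.6433 -0.0097  0.03  ]
 [ 0.4552 -0.0781  0.03  ]
 [ 0.6446 -0.0743  0.03  ]
 [ 0.5042 -0.0445  0.03  ]
 [ 0.5942 -0.0421  0.03  ]]
mirror foot bottom-ish [[0.4635 0.1076 0.003 ]
 [0.6213 0.107  0.003 ]]
compact [[ 0.5378 -0.1591  0.014 ]]
```

Tray centre is about (0.549, -0.0435), with the mirror's foot at y≈0.107 and x≈0.5425. I'll push at 60° pitch, which keeps the wrist camera away from the mirror.

```bash
python3 -c "
from h import *
print(row([.549,-.102,.15],tgt(60)));print(row([.549,-.102,.012],tgt(60)));print(row([.549,-.09,.012],tgt(60)))"
```

```text
[0.198, 5.015, -0.261, 0.523, 0.002, 0.0]
[0.187, 18.815, -0.27, 0.523, 0.002, 0.0]
[0.19, 18.816, 0.93, 0.523, 0.002, 0.0]
```

Request:
{"op": "arm_command", "data": {
  "rows": [
    [[0.2,5.0,-0.27,0.523,0,0],[0.2,5.0,-0.27,0.523,0,0],[0.2,5.0,-0.27,0.523,0,0],[0.2,5.0,-0.27,0.523,0,0],[0.2,8,-0.27,0.523,0,0],[0.2,11,-0.27,0.523,0,0],[0.2,14,-0.27,0.523,0,0],[0.2,16.5,-0.27,0.523,0,0],[0.2,18,-0.27,0.523,0,0],[0.2,18.8,-0.27,0.523,0,0],[0.2,18.8,-0.27,0.523,0,0],[0.2,18.8,-0.27,0.523,0,0]]
  ]
}}

```text
time_s: 9.0
tool_pos: [0.5495, -0.1023, 0.0129]
tcp_rot: [[1.0, 0.001, -0.003], [0.002, 0.5, 0.866], [0.002, -0.866, 0.5]]
force: [-0.1, 1.0, 0.3]
grip_width: 0.996
```

```bash
python3 -c "
from h import *
for y in (-.09,0,.02,.033): print(row([.549,y,.012],tgt(60)))"
```

```text
[-0.05, 0.693, 1.02, 0.0, 0.003, 0.001]
[-0.033, 5.193, 8.814, 0.0, 0.003, 0.001]
[-0.029, 6.192, 10.546, 0.0, 0.003, 0.001]
[-0.026, 6.842, 11.672, 0.0, 0.003, 0.001]
```

Request:
{"op": "arm_command", "data": {
  "rows": [
    [[0,0.69,1.02,0,0.003,0],[0,1.4,2.3,0,0.003,0],[0,2.1,3.5,0,0.003,0],[0,2.9,4.9,0,0.003,0],[0,3.7,6.3,0,0.003,0],[0,4.5,7.7,0,0.003,0],[0,5.2,8.81,0,0.003,0],[0,5.6,9.6,0,0.003,0],[0,5.9,10.1,0,0.003,0],[0,6.19,10.55,0,0.003,0],[0,6.19,10.55,0,0.003,0]]
  ]
}}

```text
time_s: 10.1
tool_pos: [0.5493, 0.0207, 0.0122]
tcp_rot: [[1.0, 0.0, 0.0], [-0.0, 0.5, 0.866], [0.0, -0.866, 0.5]]
force: [0.2, -0.2, 0.8]
grip_width: 0.999
```

```bash
python3 - <<'E'
from h import *
s=arm.read_state();print(s["tool_pos"],s["force"])
c=arm.camera("wrist");pickle.dump((s,c),open("w6.pkl","wb"))
cv2.imwrite("pics/p6.png",c["frame"])
for y in (.03,.04): print(row([.549,y,.012],tgt(60)))
E
```

```text
[0.5493 0.0207 0.0122] [ 0.1711 -0.2085  0.8103]
[-0.019, 0.483, 0.828, -0.001, -0.001, 0.0]
[-0.019, 0.984, 1.693, -0.001, -0.001, 0.0]
```

View pics/p6.png

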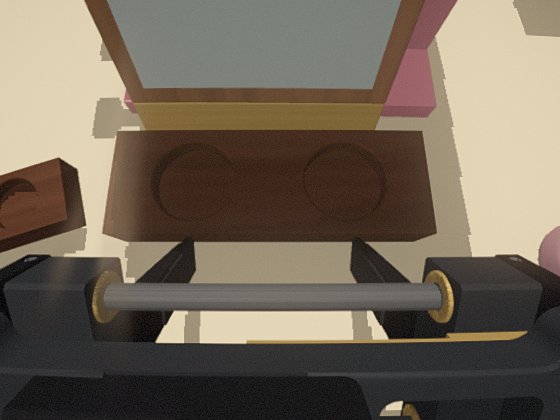

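The tray (rows 131–240) is parallel to the mirror's foot and nearly touching it. I'll creep forward and watch the force.

Request:
{"op": "arm_command", "data": {
  "rows": [
    [[0,0.2,0.35,0,0,0],[0,0.35,0.6,0,0,0],[0,0.48,0.83,0,0,0],[0,0.48,0.83,0,0,0]]
  ]
}}

```text
time_s: 10.55
tool_pos: [0.5492, 0.0302, 0.012]
tcp_rot: [[1.0, 0.0, 0.0], [-0.0, 0.5, 0.866], [-0.0, -0.866, 0.5]]
force: [0.2, -2.7, 0.3]
grip_width: 0.999
```

Request:
{"op": "arm_command", "data": {
  "rows": [
    [[0,0.1,0.17,0,0,0],[0,0.1,0.17,0,0,0]]
  ]
}}

```text
time_s: 10.75
tool_pos: [0.5493, 0.032, 0.012]
tcp_rot: [[1.0, 0.001, 0.0], [-0.001, 0.5, 0.866], [0.0, -0.866, 0.5]]
force: [-0.8, -4.6, 0.2]
grip_width: 1.002
```

Request:
{"op": "arm_command", "data": {
  "rows": [
    [[0,0.1,0.17,0,0,0],[0,0.1,0.17,0,0,0]]
  ]
}}

```text
time_s: 10.95
tool_pos: [0.5494, 0.0338, 0.0119]
tcp_rot: [[1.0, 0.001, 0.0], [-0.001, 0.5, 0.866], [0.001, -0.866, 0.5]]
force: [1.1, -5.4, 2.0]
grip_width: 0.999
```

Request:
{"op": "arm_command", "data": {
  "rows": [
    [[0,0.1,0.17,0,0,0],[0,0.1,0.17,0,0,0]]
  ]
}}

```text
time_s: 11.15
tool_pos: [0.5496, 0.0351, 0.0119]
tcp_rot: [[1.0, 0.002, 0.0], [-0.001, 0.498, 0.867], [0.001, -0.867, 0.498]]
force: [-1.5, -9.9, 2.9]
grip_width: 1.002
```

```bash
python3 - <<'E'
from h import *
s=arm.read_state();print(s["tool_pos"],s["force"])
c=arm.camera("wrist");pickle.dump((s,c),open("w7.pkl","wb"))
cv2.imwrite("pics/p7.png",np.vstack([c["frame"][0:260],cv2.resize(arm.camera("scene")["frame"][150:320,200:450],(560,340))]))
E
```

```text
[0.5496 0.0351 0.0119] [-1.5061 -9.9252  2.8834]
```

View pics/p7.png

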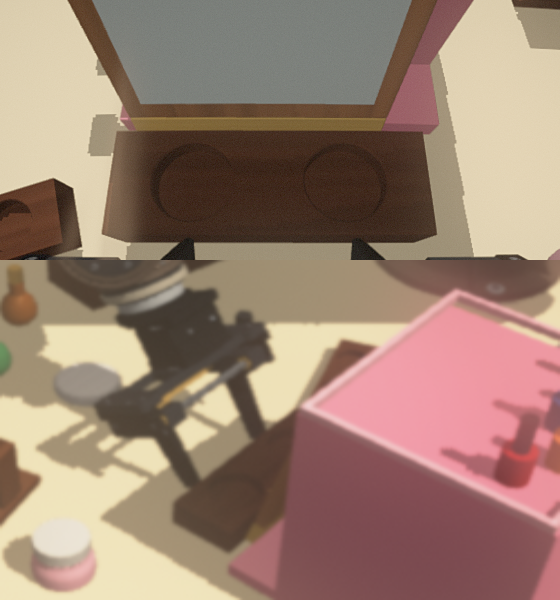

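The tray's edge is against the brass foot rail and the force has risen to 10 N. The mirror is still leaning. I'll compute the pocket centres, then retreat and go over the vials.

```bash
python3 - <<'E'
from h import *
s,c=pickle.load(open("w7.pkl","rb"))
print("pockets",plane(c,[(194,183),(345,183)],.03,s))
print("tray corners",plane(c,[(118,131),(423,131),(103,235),(436,235)],.03,s))
for y,z,p,x in [(.0,.015,60,.549),(-.02,.12,60,.549),(-.30,.2,70,.53)]: print(row([x,y,z],tgt(p)))
E
```

```text
pockets [[0.5044 0.0752 0.03  ]
 [0.5934 0.0752 0.03  ]]
tray corners [[0.4542 0.1099 0.03  ]
 [0.6449 0.1099 0.03  ]
 [0.4543 0.0441 0.03  ]
 [0.6437 0.044  0.03  ]]
[-0.055, -2.008, -2.883, 0.002, -0.0, 0.002]
[-0.038, -12.107, 0.619, 0.002, -0.0, 0.002]
[-1.902, -33.006, -19.663, -0.173, -0.0, 0.002]
```

Request:
{"op": "arm_command", "data": {
  "rows": [
    [[0,-1,-1.44,0,0,0],[0,-2,-2.88,0,0,0],[0,-6,-1.4,0,0,0],[0,-12.1,0.6,0,0,0],[0,-12.1,0.6,0,0,0],[-1.9,-33,-19.66,-0.173,0,0],[-1.9,-33,-19.66,-0.173,0,0],[-1.9,-33,-19.66,-0.173,0,0],[-1.9,-33,-19.66,-0.173,0,0],[-1.9,-33,-19.66,-0.173,0,0],[-1.9,-33,-19.66,-0.173,0,0],[-1.9,-33,-19.66,-0.173,0,0]]
  ],
  "jaw": 0.35
}}

```text
time_s: 12.45
tool_pos: [0.5295, -0.3048, 0.2003]
tcp_rot: [[1.0, 0.004, 0.004], [-0.005, 0.341, 0.94], [0.003, -0.94, 0.341]]
force: [-0.2, 0.3, 0.4]
grip_width: 0.647
```

Request:
{"op": "arm_command", "data": {
  "rows": [
    [[0,0,0,0,0,0],[0,0,0,0,0,0],[0,0,0,0,0,0]]
  ]
}}

```text
time_s: 12.75
tool_pos: [0.5294, -0.3037, 0.1999]
tcp_rot: [[1.0, 0.003, 0.003], [-0.004, 0.341, 0.94], [0.002, -0.94, 0.341]]
force: [0.6, 0.7, -0.2]
grip_width: 0.651
```

```bash
python3 - <<'E'
from h import *
s=arm.read_state();print(s["tool_pos"],s["tcp_rot"])
c=arm.camera("wrist");pickle.dump((s,c),open("w8.pkl","wb"))
cv2.imwrite("pics/p8.png",c["frame"])
E
```

```text
[ 0.5294 -0.3037  0.1999] [[ 1.      0.0031  0.0031]
 [-0.004   0.3414  0.9399]
 [ 0.0019 -0.9399  0.3414]]
```

View pics/p8.png

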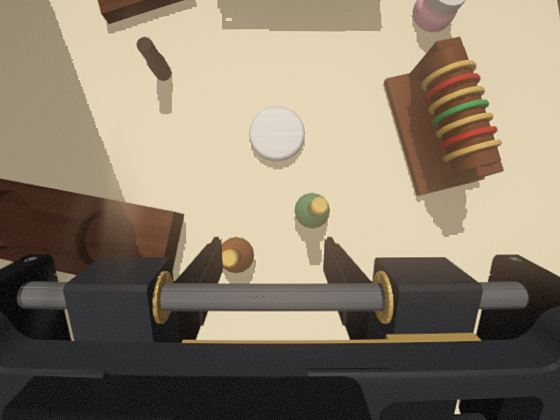

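The wrist view shows the green stopper at (318,205) with its bulb at (312,210), and the amber stopper at (231,258) with its bulb at (237,254).

```bash
python3 - <<'E'
from h import *
s,c=pickle.load(open("w8.pkl","rb"))
h=cv2.cvtColor(c["frame"],cv2.COLOR_BGR2HSV)
def cen(lo,hi,box):
    m=cv2.inRange(h,lo,hi);x0,y0,x1,y1=box;z=np.zeros_like(m);z[y0:y1,x0:x1]=m[y0:y1,x0:x1]
    n,l,st,ce=cv2.connectedComponentsWithStats(z);i=1+np.argmax(st[1:,4]);return ce[i],st[i]
for n,b in (("green",(290,185,335,235)),("amber",(216,232,258,280))):
    g=cen((15,130,110),(32,255,255),b);print(n,g,plane(c,[g[0]],.079,s))
print(plane(c,[(312,210),(237,254)],.02,s), plane(c,[(318,205),(231,258)],.08,s))
print("roller",plane(c,[(385,80),(420,195)],.0,s))
E
```

```text
Traceback (most recent call last):
ValueError: attempt to get argmax of an empty sequence
```

```bash
python3 - <<'E'
from h import *
s,c=pickle.load(open("w8.pkl","rb"))
h=cv2.cvtColor(c["frame"],cv2.COLOR_BGR2HSV)
print(h[205,318],h[258,231],h[254,243])
print(plane(c,[(312,210),(237,254)],.02,s), plane(c,[(318,205),(231,258)],.08,s))
print("roller",plane(c,[(385,80),(420,195)],.0,s))
for n,(x,y) in dict(green=(.577,-.261),amber=(.488,-.315)).items(): print(n,proj(c,[[x,y,.08],[x,y,.02]],s))
E
```

```text
[ 20 120 219] [ 20 124 220] [ 13 138 135]
[[ 0.5793 -0.2609  0.02  ]
 [ 0.4882 -0.3137  0.02  ]] [[ 0.5775 -0.261   0.08  ]
 [ 0.489  -0.3142  0.08  ]]
roller [[ 0.6843 -0.083   0.    ]
 [ 0.7238 -0.2401  0.    ]]
green [[317.5515 205.0475]
 [310.0893 210.0909]]
amber [[230.0022 258.806 ]
 [236.8456 255.0698]]
```

```bash
python3 - <<'E'
from h import *
for z in (.12,.08,.047): print(row([.578,-.2545,z],tgt(70)))
E
```

```text
[4.81, 9.22, 1.908, 0.001, -0.003, 0.003]
[4.802, 12.98, 0.543, 0.001, -0.003, 0.003]
[4.795, 16.082, -0.583, 0.001, -0.003, 0.003]
```

Request:
{"op": "arm_command", "data": {
  "rows": [
    [[4.8,9.22,1.91,0,-0.003,0.003],[4.8,9.22,1.91,0,-0.003,0.003],[4.8,9.22,1.91,0,-0.003,0.003],[4.8,9.22,1.91,0,-0.003,0.003],[4.8,11,1.25,0,-0.003,0.003],[4.8,13,0.54,0,-0.003,0.003],[4.8,14.5,0,0,-0.003,0.003],[4.8,15.5,-0.37,0,-0.003,0.003],[4.8,16.08,-0.58,0,-0.003,0.003],[4.8,16.08,-0.58,0,-0.003,0.003]]
  ]
}}

```text
time_s: 13.8
tool_pos: [0.5779, -0.2546, 0.0468]
tcp_rot: [[1.0, -0.0, 0.0], [-0.0, 0.341, 0.94], [-0.0, -0.94, 0.341]]
force: [-0.1, 0.3, -0.6]
grip_width: 0.648
```

Request:
{"op": "arm_command", "data": {
  "rows": [
    [[0,0,0,0,0,0],[0,0,0,0,0,0],[0,0,0,0,0,0],[0,0,0,0,0,0],[0,0,0,0,0,0],[0,0,0,0,0,0],[0,0,0,0,0,0],[0,0,0,0,0,0]]
  ],
  "jaw": 1.0,
  "grip_force": 6
}}

```text
time_s: 14.6
tool_pos: [0.5779, -0.2546, 0.0469]
tcp_rot: [[1.0, 0.0, 0.0], [-0.0, 0.342, 0.94], [-0.0, -0.94, 0.342]]
force: [0.0, -0.1, 0.7]
grip_width: 0.189
```

```bash
python3 - <<'E'
from h import *
s=arm.read_state();print(s["tool_pos"],s["grip_width"])
x=.594;y=.0765+.0065
for q in ([.578,-.2545,.15],[x,y-.06,.15],[x,y,.10],[x,y,.072],[x,y,.066]): print(row(q,tgt(70)))
E
```

```text
[ 0.5779 -0.2546  0.0469] 0.18854402216744806
[0.008, -9.687, 3.534, 0.001, -0.0, 0.0]
[1.602, -0.21, 29.616, 0.001, -0.0, 0.0]
[1.601, 6.539, 33.548, 0.001, -0.0, 0.0]
[1.601, 9.17, 32.592, 0.001, -0.0, 0.0]
[1.601, 9.734, 32.387, 0.001, -0.0, 0.0]
```

The grip width of 0.189 × 95 mm is about 18 mm, so the neck is held. Next I'll carry it over.

Request:
{"op": "arm_command", "data": {
  "rows": [
    [[0,-1,0.36,0,0,0],[0,-3,1.1,0,0,0],[0,-6,2.2,0,0,0],[0,-9.69,3.53,0,0,0],[0.25,-8,7.5,0,0,0],[0.5,-6.7,11.5,0,0,0],[0.8,-5.3,15.5,0,0,0],[1,-4,19.5,0,0,0],[1.2,-2.6,23,0,0,0],[1.4,-1.2,27,0,0,0],[1.6,-0.2,29.6,0,0,0],[1.6,-0.2,29.6,0,0,0]]
  ]
}}

```text
time_s: 15.8
tool_pos: [0.5936, 0.0261, 0.1507]
tcp_rot: [[1.0, -0.001, -0.003], [0.003, 0.342, 0.94], [0.0, -0.94, 0.342]]
force: [0.8, -1.2, -0.7]
grip_width: 0.19
```

```bash
python3 - <<'E'
from h import *
s=arm.read_state();print(s["tool_pos"],s["grip_width"])
w=arm.camera("wrist");h=cv2.cvtColor(w["frame"],cv2.COLOR_BGR2HSV)
m=cv2.inRange(h,(40,60,30),(90,255,255));n,l,st,ce=cv2.connectedComponentsWithStats(m)
i=np.argsort(-st[1:,4])[:3]+1;print(st[i],ce[i])
g=np.array([.5779,-.261])+(s["tool_pos"]-[.5779,-.2546,.0469])[:2];zb=s["tool_pos"][2]-.0469
print("expected bulb px",proj(w,[[g[0],g[1],zb+.02],[g[0],g[1],zb+.075]],s))
x=.594;y=.0765+.0065
for q in ([x,y,.10],[x,y,.072],[x,y,.066]): print(row(q,tgt(70)))
cv2.imwrite("pics/p9.png",w["frame"])
E
```

```text
[0.5936 0.0261 0.1507] 0.19021039760959907
[[255 231  36  29 675]
 [257 282   2   1   2]
 [287 282   2   1   2]] [[272.4652 243.2267]
 [257.5    282.    ]
 [287.5    282.    ]]
expected bulb px [[270.9546 261.5382]
 [270.5529 270.4198]]
[0.026, 6.755, 3.79, 0.001, 0.003, -0.0]
[0.025, 9.387, 2.835, 0.001, 0.003, -0.0]
[0.024, 9.951, 2.63, 0.001, 0.003, -0.0]
```

The bulb's upper silhouette edge at row 231, plus a radius of about 30 px, gives row 261, as expected, so the vial hangs upright. Lowering now.

Request:
{"op": "arm_command", "data": {
  "rows": [
    [[0,2,2,0,0,0],[0,4.5,3,0,0.003,0],[0,6.75,3.79,0,0.003,0],[0,6.75,3.79,0,0.003,0],[0,8,3.33,0,0.003,0],[0,8.8,3.05,0,0.003,0],[0,9.39,2.83,0,0.003,0],[0,9.7,2.72,0,0.003,0],[0,9.7,2.72,0,0.003,0]]
  ]
}}

```text
time_s: 16.75
tool_pos: [0.5937, 0.0826, 0.0684]
tcp_rot: [[1.0, -0.001, 0.001], [-0.001, 0.341, 0.94], [-0.001, -0.94, 0.341]]
force: [0.7, 0.6, -0.0]
grip_width: 0.187
```

Request:
{"op": "arm_command", "data": {
  "rows": [
    [[0,0.15,-0.05,0,0,0],[0,0.25,-0.09,0,0,0],[0,0.25,-0.09,0,0,0]]
  ]
}}

```text
time_s: 17.05
tool_pos: [0.5938, 0.0827, 0.0658]
tcp_rot: [[1.0, -0.0, 0.001], [-0.001, 0.341, 0.94], [-0.001, -0.94, 0.341]]
force: [-0.4, -0.2, -0.1]
grip_width: 0.187
```

The vial's base is now about 1 mm above the pocket floor with no contact on the rim. One more millimetre down, then release.

Request:
{"op": "arm_command", "data": {
  "rows": [
    [[0,0.09,-0.03,0,0,0],[0,0.09,-0.03,0,0,0]]
  ]
}}

```text
time_s: 17.25
tool_pos: [0.5938, 0.0827, 0.0649]
tcp_rot: [[1.0, -0.0, 0.001], [-0.001, 0.341, 0.94], [-0.0, -0.94, 0.341]]
force: [0.0, 1.0, -0.4]
grip_width: 0.187
```

Request:
{"op": "arm_command", "data": {
  "rows": [
    [[0,0,0,0,0,0],[0,0,0,0,0,0],[0,0,0,0,0,0],[0,0,0,0,0,0],[0,0,0,0,0,0],[0,0,0,0,0,0]]
  ],
  "jaw": 0.55
}}

```text
time_s: 17.85
tool_pos: [0.5938, 0.0827, 0.0649]
tcp_rot: [[1.0, -0.0, 0.001], [-0.001, 0.341, 0.94], [-0.0, -0.94, 0.341]]
force: [-0.3, -0.0, -0.1]
grip_width: 0.451
```

```bash
python3 - <<'E'
from h import *
s=arm.read_state();print(s["tool_pos"],s["grip_width"],s["force"])
for q in ([.594,.083,.12],[.594,.03,.17],[.4885,-.3075,.15],[.4885,-.3075,.12],[.4885,-.3075,.08],[.4885,-.3075,.047]): print(row(q,tgt(70)))
E
```

```text
[0.5938 0.0827 0.0649] 0.45101896476991293 [-0.2747 -0.0272 -0.1325]
[0.015, -5.167, 1.906, 0.001, -0.001, -0.0]
[0.016, -11.676, -1.369, 0.001, -0.001, -0.0]
[-10.513, -21.317, -33.781, 0.001, -0.001, -0.0]
[-10.511, -18.497, -34.806, 0.001, -0.001, -0.0]
[-10.509, -14.737, -36.171, 0.001, -0.001, -0.0]
[-10.508, -11.636, -37.298, 0.001, -0.001, -0.0]
```

Request:
{"op": "arm_command", "data": {
  "rows": [
    [[0,-1.5,0.55,0,0,0],[0,-5.17,1.9,0,0,0],[0,-11.7,-1.4,0,0,0],[0,-11.7,-1.4,0,0,0],[-10.5,-21.3,-33.8,0,0,0],[-10.5,-21.3,-33.8,0,0,0],[-10.5,-21.3,-33.8,0,0,0],[-10.5,-21.3,-33.8,0,0,0],[-10.5,-21.3,-33.8,0,0,0],[-10.5,-21.3,-33.8,0,0,0],[-10.5,-21.3,-33.8,0,0,0],[-10.5,-21.3,-33.8,0,0,0]]
  ],
  "jaw": 0.4
}}

```text
time_s: 19.05
tool_pos: [0.487, -0.3126, 0.1504]
tcp_rot: [[1.0, 0.002, 0.005], [-0.005, 0.339, 0.941], [-0.0, -0.941, 0.339]]
force: [-0.2, 0.2, 0.3]
grip_width: 0.602
```

```bash
python3 - <<'E'
from h import *
s=arm.read_state();print(s["tool_pos"],s["grip_width"])
t=arm.camera("top");pickle.dump(t,open("t10.pkl","wb"));h=cv2.cvtColor(t["frame"],cv2.COLOR_BGR2HSV)
e=proj(t,[[.594,.0765,.098],[.594,.0765,.038]]);print("expect green stopper,bulb",e)
m=cv2.inRange(h,(40,60,20),(90,255,255));m[:, :190]=0;m[:,300:]=0
n,l,st,ce=cv2.connectedComponentsWithStats(m);print(st[1:],ce[1:])
for q in ([.4885,-.3075,.12],[.4885,-.3075,.08],[.4885,-.3075,.047]): print(row(q,tgt(70)))
E
```

```text
[ 0.487  -0.3126  0.1504] 0.6020368799710067
expect green stopper,bulb [[220.9393 173.0248]
 [224.9137 177.981 ]]
[[216 171  18  15 142]] [[225.493  179.6338]]
[0.093, 2.966, -0.738, 0.002, -0.005, 0.001]
[0.095, 6.727, -2.1, 0.002, -0.005, 0.001]
[0.096, 9.83, -3.223, 0.002, -0.005, 0.001]
```

Green stands where I placed it: its top-camera centroid (225.5,179.6) is within 2 px of the prediction. Next, the amber vial.

Request:
{"op": "arm_command", "data": {
  "rows": [
    [[0.09,2.97,-0.74,0,-0.005,0],[0.09,2.97,-0.74,0,-0.005,0],[0.09,5,-1.47,0,-0.005,0],[0.09,6.73,-2.1,0,-0.005,0],[0.09,8,-2.56,0,-0.005,0],[0.09,9,-2.92,0,-0.005,0],[0.09,9.83,-3.22,0,-0.005,0],[0.09,9.83,-3.22,0,-0.005,0],[0.09,9.83,-3.22,0,-0.005,0]]
  ]
}}

```text
time_s: 20.0
tool_pos: [0.4886, -0.3075, 0.0473]
tcp_rot: [[1.0, 0.001, -0.001], [0.0, 0.34, 0.94], [0.001, -0.94, 0.34]]
force: [0.7, -0.4, 0.2]
grip_width: 0.6
```

Request:
{"op": "arm_command", "data": {
  "rows": [
    [[0,0,0,0,0,0],[0,0,0,0,0,0],[0,0,0,0,0,0],[0,0,0,0,0,0],[0,0,0,0,0,0],[0,0,0,0,0,0],[0,0,0,0,0,0],[0,0,0,0,0,0]]
  ],
  "jaw": 1.0,
  "grip_force": 6
}}

```text
time_s: 20.8
tool_pos: [0.4886, -0.3075, 0.0474]
tcp_rot: [[1.0, 0.001, -0.001], [0.0, 0.34, 0.94], [0.002, -0.94, 0.34]]
force: [0.1, 0.6, 0.2]
grip_width: 0.191
```

```bash
python3 - <<'E'
from h import *
s=arm.read_state();print(s["tool_pos"],s["grip_width"])
x=.5045;y=s["tool_pos"][1]+.0765+.314
for q in ([.4885,-.3075,.15],[x,y-.06,.15],[x,y,.10],[x,y,.0685],[x,y,.065]): print(row(q,tgt(70)))
E
```

```text
[ 0.4886 -0.3075  0.0474] 0.19057538353866202
[0.001, -9.649, 3.495, 0.002, 0.001, 0.001]
[1.601, 1.598, 34.569, 0.002, 0.001, 0.001]
[1.593, 8.342, 38.51, 0.002, 0.001, 0.001]
[1.588, 11.304, 37.438, 0.002, 0.001, 0.001]
[1.588, 11.633, 37.319, 0.002, 0.001, 0.001]
```

Request:
{"op": "arm_command", "data": {
  "rows": [
    [[0,-1,0.36,0,0,0],[0,-3,1.1,0,0,0],[0,-6,2.2,0,0,0],[0,-9.65,3.5,0,0,0],[0.2,-8,8,0,0,0],[0.4,-6.5,12.2,0,0,0],[0.6,-5,16.4,0,0,0],[0.8,-3.4,20.7,0,0,0],[1,-1.9,25,0,0,0],[1.3,-0.3,29.3,0,0,0],[1.6,1,33,0,0,0],[1.6,1.6,34.57,0,0,0]]
  ]
}}

```text
time_s: 22.0
tool_pos: [0.5041, 0.0259, 0.1509]
tcp_rot: [[1.0, 0.001, -0.003], [0.002, 0.341, 0.94], [0.002, -0.94, 0.341]]
force: [-0.8, 0.3, 0.4]
grip_width: 0.186
```

```bash
python3 - <<'E'
from h import *
s=arm.read_state();print(s["tool_pos"],s["grip_width"])
x=.5045;y=.083
for q in ([x,y,.10],[x,y,.0695],[x,y,.0653]): print(row(q,tgt(70)))
E
```

```text
[0.5041 0.0259 0.1509] 0.18555560996069181
[0.043, 6.728, 3.634, 0.001, 0.003, 0.001]
[0.037, 9.596, 2.595, 0.001, 0.003, 0.001]
[0.036, 9.991, 2.452, 0.001, 0.003, 0.001]
```

Request:
{"op": "arm_command", "data": {
  "rows": [
    [[0,2,2,0,0,0],[0,4.5,3,0,0.003,0],[0.04,6.73,3.63,0,0.003,0],[0.04,6.73,3.63,0,0.003,0],[0.04,8,3.17,0,0.003,0],[0.04,9,2.81,0,0.003,0],[0.04,9.6,2.6,0,0.003,0],[0.04,9.8,2.52,0,0.003,0],[0.04,9.99,2.45,0,0.003,0],[0.04,9.99,2.45,0,0.003,0]]
  ]
}}

```text
time_s: 23.0
tool_pos: [0.5047, 0.0828, 0.0655]
tcp_rot: [[1.0, 0.001, 0.0], [-0.001, 0.341, 0.94], [0.001, -0.94, 0.341]]
force: [0.3, 0.9, -0.6]
grip_width: 0.188
```

Request:
{"op": "arm_command", "data": {
  "rows": [
    [[0,0,0,0,0,0],[0,0,0,0,0,0],[0,0,0,0,0,0],[0,0,0,0,0,0],[0,0,0,0,0,0],[0,0,0,0,0,0]]
  ],
  "jaw": 0.55
}}

```text
time_s: 23.6
tool_pos: [0.5047, 0.0828, 0.0655]
tcp_rot: [[1.0, 0.001, 0.0], [-0.001, 0.341, 0.94], [0.001, -0.94, 0.341]]
force: [-0.9, -1.3, 0.4]
grip_width: 0.452
```

Request:
{"op": "arm_command", "data": {
  "rows": [
    [[0,-1.5,0.55,0,0,0],[0,-5.17,1.9,0,0,0],[0,-11.7,-1.4,0,0,0],[0,-11.7,-1.4,0,0,0],[0,-18,-14,0,0,0],[0,-18,-14,0,0,0],[0,-18,-14,0,0,0],[0,-18,-14,0,0,0],[0,-18,-14,0,0,0]]
  ]
}}

```text
time_s: 24.5
tool_pos: [0.5042, -0.1106, 0.1868]
tcp_rot: [[1.0, 0.002, 0.002], [-0.002, 0.341, 0.94], [0.001, -0.94, 0.341]]
force: [0.8, 0.1, 0.6]
grip_width: 0.447
```

```bash
python3 - <<'E'
from h import *
s=arm.read_state();print(s["tool_pos"],s["grip_width"],s["force"])
w=arm.camera("wrist");pickle.dump((s,w),open("w11.pkl","wb"))
print("expected pockets floor->vial tops",proj(w,[[.5045,.0765,.098],[.594,.0765,.098],[.5045,.0765,.036],[.594,.0765,.036]],s))
cv2.imwrite("pics/p11.png",w["frame"])
E
```

```text
[ 0.5042 -0.1106  0.1868] 0.4474807918486281 [0.8252 0.1252 0.5931]
expected pockets floor->vial tops [[271.0182  53.4901]
 [363.096   53.9765]
 [271.1681  85.0776]
 [347.4372  85.2836]]
```

View pics/p11.png

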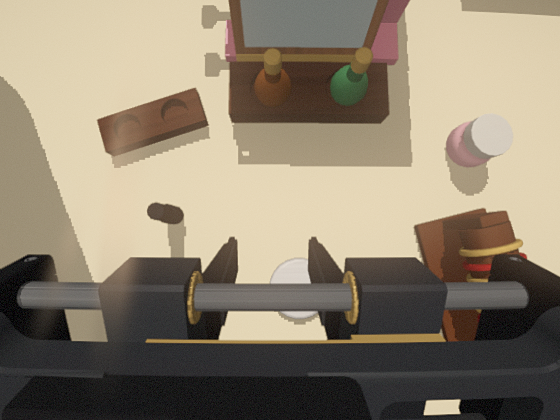

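Both vials stand upright in the pockets, with stoppers at (273,55) and (362,56) against predictions of (271,53) and (363,54). The mirror leans on the unit with its foot against the tray, and the bystanders are in place. Handing in.

```bash
python3 -c "
from cell import arm
print(arm.sign_off())"
```

```text
the job is handed in; nothing more can be done
None
```

I handed the job in at about 24.5 s of the 72 s allowed. The hand-in gave no verdict.

**What I did:**
- **Mirror:** I tipped it up with both open fingertips under its head until it leaned square on the drawer unit's panel.
- **Tray:** I pushed it flat with two fingertips against the mirror's foot until the force rose to about 10 N.
- **Vials:** I picked each by its neck and lowered it into a pocket with no noticeable contact force, green at +x and amber at -x.

**Last checks, from the final wrist picture:**
- **Vials:** both stand upright, with stoppers within about 2–3 px of where I predicted.
- **Mirror and tray:** the mirror is still leaning, and the tray is parallel to its foot. Its centre is about 7 mm off the mirror's centre, against 30 mm allowed. I judged the gap at the foot by eye and from the push force, not by a new measurement.
- **Bystanders:** those in view look unmoved. The brush was not in that picture, but the arm did not work near it. I made no numeric before-and-after comparison.
- **Robot:** the gripper was open and clear of everything.

No check failed or disagreed. I viewed 12 pictures, two past the budget of 10.

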